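# Index the sundries caddy shutter over its middle port

## Robot

A 7-joint arm with a two-finger parallel gripper is mounted at the origin on the work surface. World frame = base frame: x ahead of the robot, y to its left, z up, the work surface at z = 0. Lengths are in mm, angles in rad, forces in N, time in s.
With the tool pointing down it reaches from about 400 to 850 mm from the base axis. Payload 4.5 kg.
Tool frame: the origin (TCP) lies where the fingers leave the gripper's body, on its centre line; the fingertips stand 64 mm ahead of it and the grasp point (between the pads) lies 45 mm ahead of it; z points along the fingers, y is the line along which they close (so a half turn about z gives the same grasp; the last joint's range is limited). The gripper opens to 88 mm and grips with 3 to 60 N. Pads are 18 mm wide; open, the fingers measure 123 mm over their backs; the gripper's body (75 mm by 187 mm) begins 45 mm behind the grasp point.
Start: joints at [-1.3, 0.689, -0.195, 1.565, 0.157, 0.902, -0.215], TCP at [146.599, 607.582, 302.743] pointing down, gripper open.
Joint ranges: [-3.01, 3.01], [-0.46, 2.08], [-1.47, 1.51], [0.13, 2.56], [-1, 4.14], [0.04, 2.09], [-2.66, 2.66]. Speed limits (rad/s): [2.57, 2.57, 3.14, 3.14, 3.14, 3.14, 3.14].

## Interface

Orientations are given as a rotation vector (axis times angle).
In Python, from rig import read_state, vision, r gives the robot as it stands. The module is installed in compiled form; this text tells all that it offers.
- The arm moves only by the tool servo_tool, never from a script. Its argument "deltas" is one flat list of numbers, 7 for each row, row after row: the shift along the tool's x, y, z normalised to -1 to 1, where 1 is 0.2 m, then the turn, a rotation vector about the tool's x, y, z normalised to -1 to 1, where 1 is 45 degrees, then the closure, from -1 (fully open) to 1 (shut). A call has 1 to 8 rows; each row shifts and turns the commanded pose from where the row before left it, along the tool's axes as they then stand; what a row does not reach is not made up. A row lasts 1/10 s, in which the tool goes at most 50 mm and 8.59 degrees, less where a joint would pass 70% of its speed; a pose out of reach is approached as far as the arm can. A call with a number of a shift or a turn outside -1 to 1 is refused whole. A call with a gripper value outside its range is refused whole. The fingers move at their own pace and stop on an object; the grip force is fixed at half the most. Time passes only in rows, so rows that do not move let the fingers close. It gives the time, the measured TCP pose, the force, the opening and the grip force at its end, in the units of the state.
- read_state(): the state, without advancing time (a new reading comes with each control period).
- vision.snapshot(name): name is "scene" or "top"; returns (picture, depth): 420x560x3 uint8, red, green, blue; 420x560 float32, mm along the optical axis (not along the pixel's ray), 0 where there is no reading.
- vision.camera_params(name): a dict with "camera_matrix" (3x3 intrinsics, pixels), "dist" ([k1, k2, p1, p2, k3] as OpenCV has them; the pictures are not rectified), "R" (3x3) and "t" (3): a world point X has camera coordinates R X + t. Camera axes: x right, y down, z forward; pixel columns grow to the right and rows downward; lengths in mm; the calibration is good to about 2 mm. A picture is of the moment at which its call begins. camera_params takes no time and is no camera call.
- r.hand_in(): hands the job in; it is judged then, once.
The state is a dict: "t": time; "q": joint angles; "joint_velocities": joint speeds; "joint_efforts": joint torques, N m; "tool_pos": TCP position; "tcp_rot": TCP orientation; "wrist_force": force on the tool from outside, world axes, zero at the start; "torque": the same for the moment, N m; "gripper_width": opening from 0.0 (shut) to 1.0 (fully open); "grip_force": force on a finger pad.
Only numpy, scipy, OpenCV 4.12 (cv2) and the standard library are available. Lean on these libraries where they do the work, as an engineer would, in place of code of your own. Each camera call takes 0.05 s, during which the arm holds its last target. There are 200 camera calls.

## Task

Two wooden sundries caddies stand on the florist's bench, each with a row of three ports and a sliding dark steel shutter. On the caddy with the round ports, slide the shutter along one stop so that it clicks home over the middle port. Leave the shutter of the square-port caddy alone.

Things in the scene. Friction and masses are not known exactly. Their poses are not given: they have to be found in the camera images.
- caddy: The round-port caddy: wooden box fixed to the bench, 112 (x) by 192 (y) by 62 mm high; aluminium top with three round 40 mm ports at its y = -55, 0 and +55 mm (the other caddy is alike but has square ports). Origin: centre of its underside, z up. The shutter slides along its +y, between two guide rails 12 mm high, 39 to 47 mm either side of the centre line.
- shutter_handle (a point): Grip point on the round-port caddy's shutter, 89 mm above the bench, axes as the caddy's: centre of a black upright block, 14 mm thick along the sliding direction (caddy y), 44 mm wide across it, from 69 to 105 mm above the bench. It stands on the centre of the shutter, a dark steel plate 74 (x) by 52 (y) by 6 mm, top at 69 mm.
- shutter (a joint): Travel (m) of the round-port caddy's shutter along the caddy's +y, 0 to 0.110. Sprung stops: 0 (over the end port at caddy y = -55 mm, where it starts), 0.055 (over the middle port), 0.110 (over the far port). It takes about 5 to 8 N to leave a stop; released at rest within 20 mm of a stop it draws itself to that stop.
- square_shutter (a joint): The same travel for the shutter of the square-port caddy; it starts at 0 and must stay there.
There are look-alikes about, which are no part of the job. What is shaped like the caddy but purple is not meant.

How it is judged (in metres and radians):
At the end, for the whole second after the job is handed in: The round-port caddy's shutter rests at its middle stop, within 10 mm of 55 mm of travel, and the square-port caddy's shutter is still within 15 mm of its starting end (value of joint shutter between 0.045 and 0.065 m and velocity of joint shutter between -0.01 and 0.01 m/s and value of joint square_shutter below 0.015 m); the robot touches nothing.
It fails at once if the square-port caddy's shutter is slid more than 15 mm (value of joint square_shutter above 0.015 m).
It also fails if it takes over 30 s, if anything falls off the work surface, if the arm or the gripper's body presses on something with over 40 N, if the wrist force passes 120 N, or if a joint passes its speed limit or range.

## Working session

There is one attempt and no reset: what is moved stays moved. The work goes in short steps, Python scripts to look and compute and a tool call to move; the robot and the scene stay as the last step left them, time stands still between calls to the robot, and variables do not carry over. Pictures are saved under pics/ and viewed, at most 10 in all, crops included, and the job is handed in when it is done.

Besides the shell and the picture viewer there is one more tool, called after "Emit:" by a JSON object that holds its "method" and its "body". servo_tool: Moves the arm, as the interface text tells. Scaled input: -1 to 1 covers 0.2 m each way for a shift and 45 degrees each way for a turn. Its arguments: {"type":"object","properties":{"deltas":{"type":"array"}},"required":["deltas"]}

```bash
mkdir -p pics; python3 - <<'E'
from rig import read_state, vision
import cv2, numpy as np
s=read_state(); print(s)
for n in("scene","top"):
    p,d=vision.snapshot(n); cv2.imwrite(f"pics/{n}0.png",p[:,:,::-1]); np.savez(f"pics/{n}0.npz",p=p,d=d)
    print(vision.camera_params(n))
E
```

```text
{'t': 0.0, 'q': array([-1.30021897,  0.68998767, -0.19450023,  1.56631644,  0.15729751,
        0.90251687, -0.21516496]), 'joint_velocities': array([-8.32122117e-04,  2.18185280e-03,  6.38348894e-04, -7.95177162e-04,
        1.22896762e-03, -1.71631385e-03, -4.03342899e-06]), 'joint_efforts': array([-8.88489212e-04, -5.27560115e+01, -1.26707319e+00, -1.53426111e+01,
       -5.25836356e-02,  6.36440222e-03,  1.65795996e-04]), 'tool_pos': array([146.53463078, 607.05604047, 301.91463708]), 'tcp_rot': array([-3.71045594e-01, -3.11952618e+00,  2.88430108e-03]), 'wrist_force': array([-0.88067421,  0.37286988,  0.39837376]), 'torque': array([-0.00494466, -0.01959517,  0.02069191]), 'grip_force': 0.0, 'gripper_width': 1.0015813266684312}
{'camera_matrix': array([[405.12940577,   0.        , 274.38254266],
       [  0.        , 405.12940577, 207.24921786],
       [  0.        ,   0.        ,   1.        ]]), 'dist': array([-0.0984114,  0.       ,  0.       ,  0.       ,  0.       ]), 'R': array([[ 0.6927857 ,  0.72111113, -0.00683409],
       [ 0.54677266, -0.53142713, -0.64701226],
       [-0.47019957,  0.44450415, -0.76244897]]), 't': array([-399.98383187, -306.32586141, 1131.42038103])}
{'camera_matrix': array([[501.91680579,   0.        , 275.2488201 ],
       [  0.        , 501.91680579, 213.24905483],
       [  0.        ,   0.        ,   1.        ]]), 'dist': array([-0.07012829,  0.        ,  0.        ,  0.        ,  0.        ]), 'R': array([[-0.02323858, -0.99949903, -0.02148603],
       [-0.99388619,  0.02541777, -0.10744384],
       [ 0.10793614,  0.01885783, -0.99397896]]), 't': array([ -10.6515491 ,  657.20089906, 1053.68817093])}
```

View pics/top0.png

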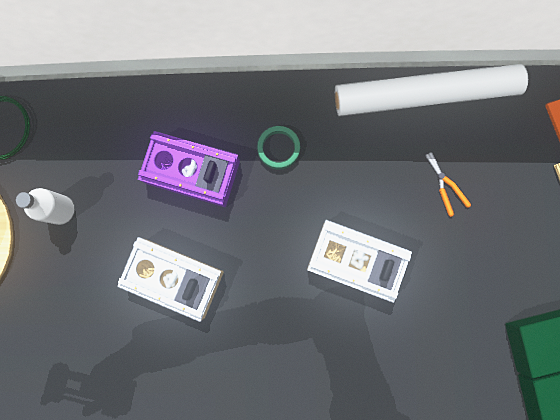

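View pics/scene0.png

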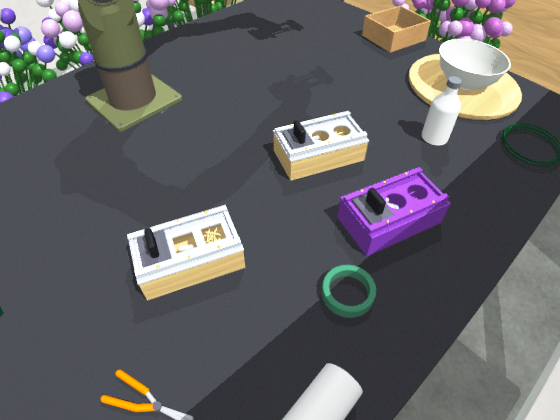

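In top0, the candidates are the wooden caddy at (170,280) with round ports, the wooden one at (360,260) with square ports, and the purple look-alike at (188,168). The one at (170,280) fits the description: wooden, with round ports. I'll confirm it in a crop and measure.

```bash
cat > h.py <<'E'
import cv2, numpy as np
from rig import vision
def cloud(n,d):
    c=vision.camera_params(n); h,w=d.shape
    u,v=np.meshgrid(np.arange(w),np.arange(h))
    q=cv2.undistortPoints(np.stack([u,v],-1).reshape(-1,1,2).astype(float),c["camera_matrix"],c["dist"]).reshape(h,w,2)
    P=np.dstack([q,np.ones((h,w))])*d[...,None]
    return (P-c["t"])@c["R"]   # R^T (P-t)
def plane(n,px,z):
    c=vision.camera_params(n)
    q=cv2.undistortPoints(np.array(px,float).reshape(-1,1,2),c["camera_matrix"],c["dist"]).reshape(-1,2)
    r=np.c_[q,np.ones(len(q))]@c["R"]; o=-c["R"].T@c["t"]
    return o+r*((z-o[2])/r[:,2])[:,None]
E
python3 - <<'E'
from h import *
f=np.load("pics/top0.npz"); p,d=f["p"],f["d"]
cv2.imwrite("pics/crop.png",cv2.resize(p[225:335,100:240,::-1],None,fx=5,fy=5,interpolation=cv2.INTER_CUBIC))
X=cloud("top",d)
reg=np.zeros(d.shape,bool); reg[225:335,100:240]=1
for lo,hi in((50,85),(95,115)):
    m=reg&(X[...,2]>lo)&(X[...,2]<hi); P=X[m]
    print(m.sum(),P.mean(0),np.median(P[:,2]),cv2.minAreaRect(P[:,:2].astype(np.float32)))
# handle by dark mask
hsv=cv2.cvtColor(p,cv2.COLOR_RGB2HSV); 
m=(reg&(p.max(2)<60)&(X[...,2]>50)).astype(np.uint8)
n,l,s,c=cv2.connectedComponentsWithStats(m)
for i in range(1,n):
    if s[i,4]>30: print(s[i],c[i],plane("top",c[i],105))
f=np.load("pics/scene0.npz"); X2=cloud("scene",f["d"])
m=(X2[...,2]>92)&(X2[...,2]<115)
n,l,s,c=cv2.connectedComponentsWithStats(m.astype(np.uint8))
for i in range(1,n):
    if 30<s[i,4]<2000: print("scene",s[i],X2[l==i].mean(0))
E
```

```text
4073 [520.05019659 197.65572075  66.0969782 ] 64.47009636446705 ((520.6183471679688, 200.9814453125), (192.9901885986328, 111.90011596679688), 66.69766998291016)
155 [500.20171231 150.52950167 103.5551843 ] 103.67157460500079 ((499.91253662109375, 151.5196533203125), (14.968270301818848, 42.6033935546875), 65.80912780761719)
scene [ 0  8 12 10 61] [-718.07229948 -103.98223844   98.91195857]
scene [439  39  71  39 609] [618.61821195 742.50470076  98.36996086]
scene [ 99  62  51  24 409] [ 48.61147056 -19.78150214 103.54439541]
scene [430  96  31  21 312] [690.26852727 441.76186646 104.55472856]
scene [294 120  12  16 124] [504.97675583 145.70832927 101.78123475]
scene [367 188  19  21 205] [745.7105129  100.95951387 101.35247193]
scene [144 228  13  24 201] [ 535.72371441 -255.3211867   102.97075631]
```

View pics/crop.png

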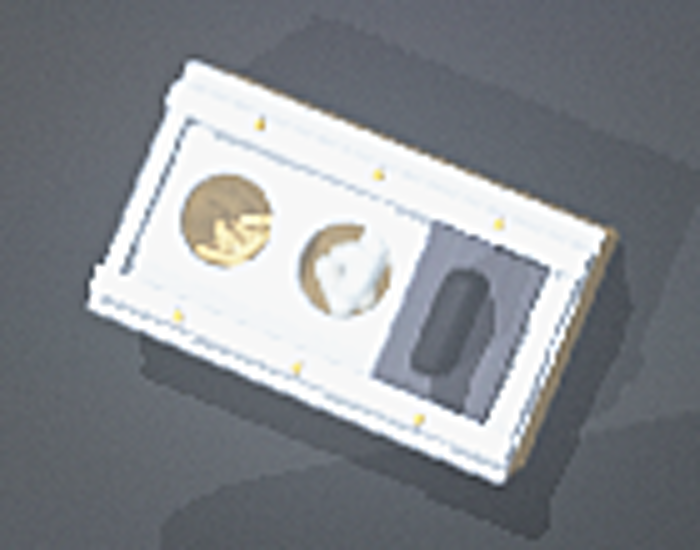

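The crop confirms round ports at crop (230,220) and (345,270), with the shutter handle at (450,320) on the end. Sizes also check out: caddy 193x112, handle 15x43, handle top at 104 mm. Next I'll work out the shift.

```bash
cat > go.py <<'E'
import sys, numpy as np
from scipy.spatial.transform import Rotation as Ro
from rig import read_state
s=read_state(); R=Ro.from_rotvec(s["tcp_rot"])
g=np.array([float(a) for a in sys.argv[1:4]]); a=np.radians(66.7)
y=np.array([np.cos(a),np.sin(a),0]); z=np.array([0,0,-1.]); T=Ro.from_matrix(np.c_[np.cross(y,z),y,z])
print("t",s["t"],s["tool_pos"].round(1),"units now",(R.inv().apply(g-s["tool_pos"])/200).round(4),"turn",((R.inv()*T).as_rotvec(degrees=True)/45).round(4))
print("units if turned",(T.inv().apply(g-s["tool_pos"])/200).round(4),"F",s["wrist_force"].round(1),"w",s["gripper_width"])
E
python3 go.py 499.3 150.7 250
```

```text
t 0.1 [146.6 607.1 302. ] units now [-2.2498 -1.8044  0.263 ] turn [-0.002   0.0003  0.2163]
units if turned [-2.5226 -1.3984  0.2601] F [0.4 0.3 0.2] w 1.0022234129964003
```

Emit:
{"method": "servo_tool", "body": {"deltas": [0,0,0,0,0,0.108,-1,0,0,0,0,0,0.108,-1,-0.15,-0.085,0,0,0,0,-1,-0.15,-0.085,0,0,0,0,-1,-0.15,-0.085,0,0,0,0,-1,-0.15,-0.085,0,0,0,0,-1,-0.15,-0.085,0,0,0,0,-1,-0.15,-0.085,0,0,0,0,-1]}}

```text
t: 0.9
tool_pos: [272.2, 441.3, 302.5]
tcp_rot: [-0.634, -3.077, 0.001]
wrist_force: [-0.1, 0.6, -0.3]
gripper_width: 1.001
grip_force: 0.0
```

Emit:
{"method": "servo_tool", "body": {"deltas": [-0.15,-0.085,0,0,0,0,-1,-0.15,-0.085,0,0,0,0,-1,-0.15,-0.085,0,0,0,0,-1,-0.15,-0.085,0,0,0,0,-1,-0.15,-0.085,0,0,0,0,-1,-0.15,-0.085,0,0,0,0,-1,-0.15,-0.085,0,0,0,0,-1,0,0,0,0,0,0,-1]}}

```text
t: 1.7
tool_pos: [420.3, 245.4, 302.3]
tcp_rot: [0.647, 3.073, -0.005]
wrist_force: [-0.4, -0.3, -0.4]
gripper_width: 0.998
grip_force: 0.0
```

```bash
python3 go.py 499.3 150.7 200
```

```text
t 1.7 [420.3 245.4 302.3] units now [-0.5514 -0.2724  0.5137] turn [-0.0036  0.0027 -0.0111]
units if turned [-0.5501 -0.2786  0.5117] F [-0.4 -0.3 -0.4] w 0.9981241286427617
```

Emit:
{"method": "servo_tool", "body": {"deltas": [-0.11,-0.055,0.08,0,0,-0.01,-1,-0.11,-0.055,0.08,0,0,0,-1,-0.11,-0.055,0.08,0,0,0,-1,-0.11,-0.055,0.08,0,0,0,-1,-0.11,-0.055,0.08,0,0,0,-1,0,0,0.05,0,0,0,-1,0,0,0.05,0,0,0,-1,0,0,0,0,0,0,-1]}}

```text
t: 2.5
tool_pos: [495.8, 158.3, 201.7]
tcp_rot: [-0.618, -3.077, 0.001]
wrist_force: [-0.1, 0.8, 0.5]
gripper_width: 1.003
grip_force: 0.0
```

```bash
python3 go.py 499.3 150.7 141; python3 - <<'E'
from h import *
p,d=vision.snapshot("scene"); cv2.imwrite("pics/s1.png",cv2.resize(p[60:220,220:430,::-1],None,fx=3,fy=3))
E
```

```text
t 2.5 [495.8 158.3 201.7] units now [-0.0317 -0.0281  0.3033] turn [-0.0012 -0.0035  0.0134]
units if turned [-0.0312 -0.0281  0.3033] F [-0.1  0.8  0.5] w 1.0031776921568503
```

View pics/s1.png

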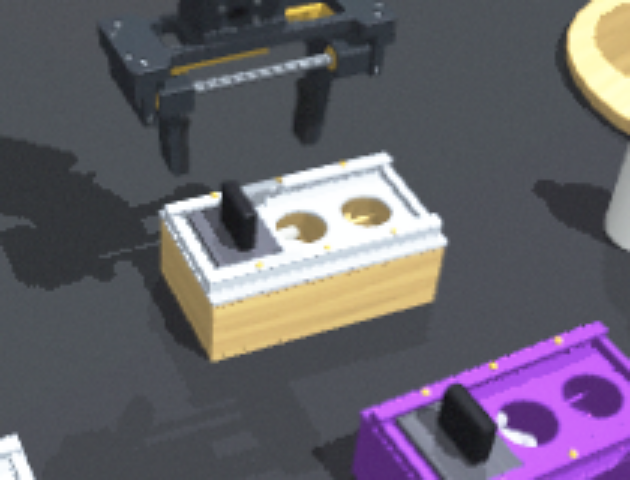

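The gripper is above the caddy. Its fingers, at crop (175,150) and (310,120), are either side of the handle at (238,215) and in line with the slide. Going down.

Emit:
{"method": "servo_tool", "body": {"deltas": [-0.032,-0.028,0,0,0,0.013,-1,0,0,0.1,0,0,0,-1,0,0,0.1,0,0,0,-1,0,0,0.07,0,0,0,-1,0,0,0.03,0,0,0,-1,0,0,0,0,0,0,-1,0,0,0,0,0,0,-1]}}

```text
t: 3.25
tool_pos: [501.5, 149.4, 143.5]
tcp_rot: [0.637, 3.075, 0.001]
wrist_force: [-0.6, -0.6, -0.8]
gripper_width: 1.0
grip_force: 0.0
```

```bash
python3 go.py 499.3 150.7 141
```

```text
t 3.25 [501.5 149.4 143.5] units now [0.0125 0.0015 0.0122] turn [ 0.0011  0.0011 -0.0027]
units if turned [0.0125 0.0015 0.0123] F [-0.6 -0.6 -0.8] w 1.000025242507062
```

Emit:
{"method": "servo_tool", "body": {"deltas": [0.01,0,0.01,0,0,0,1,0,0,0,0,0,0,1,0,0,0,0,0,0,1,0,0,0,0,0,0,1,0,0,0,0,0,0,1,0,0,0,0,0,0,1,0,0,0,0,0,0,1,0,0,0,0,0,0,1]}}

```text
t: 4.05
tool_pos: [499.2, 150.1, 140.7]
tcp_rot: [-0.638, -3.076, -0.0]
wrist_force: [-0.5, 0.1, -0.6]
gripper_width: 0.3
grip_force: 0.0
```

```bash
python3 go.py 521.1 201.2 141
```

```text
t 4.05 [499.2 150.1 140.7] units now [ 0.0013  0.278  -0.0015] turn [ 0.0001 -0.0001 -0.0026]
units if turned [ 0.0007  0.278  -0.0015] F [-0.5  0.1 -0.6] w 0.30008869406614236
```

Still closing (14 mm would be about 0.16).

Emit:
{"method": "servo_tool", "body": {"deltas": [0,0,0,0,0,0,1,0,0,0,0,0,0,1,0,0,0,0,0,0,1,0,0,0,0,0,0,1]}}

```text
t: 4.45
tool_pos: [499.6, 150.9, 140.7]
tcp_rot: [0.636, 3.076, 0.003]
wrist_force: [1.0, 2.7, -1.1]
gripper_width: 0.153
grip_force: 30.0
```

```bash
python3 go.py 521.1 201.2 141
```

```text
t 4.45 [499.6 150.9 140.7] units now [ 0.0012  0.2735 -0.0008] turn [ 0.0022  0.0005 -0.0018]
units if turned [ 0.0008  0.2735 -0.0013] F [ 1.   2.7 -1.1] w 0.1528345828870684
```

The block is gripped (0.153 × 88 = 13.5 mm). Now sliding 55 mm along tool +y.

Emit:
{"method": "servo_tool", "body": {"deltas": [0,0.045,0,0,0,0,1,0,0.045,0,0,0,0,1,0,0.045,0,0,0,0,1,0,0.045,0,0,0,0,1,0,0.045,0,0,0,0,1,0,0.045,0,0,0,0,1,0,0,0,0,0,0,1,0,0,0,0,0,0,1]}}

```text
t: 5.25
tool_pos: [520.8, 199.9, 140.7]
tcp_rot: [0.637, 3.076, 0.001]
wrist_force: [0.9, 1.6, 0.6]
gripper_width: 0.155
grip_force: 30.0
```

```bash
python3 go.py 521.3 201.4 141
```

```text
t 5.25 [520.8 199.9 140.7] units now [ 0.0008  0.0076 -0.0013] turn [ 0.0006  0.0002 -0.0024]
units if turned [ 0.0008  0.0076 -0.0013] F [0.9 1.6 0.6] w 0.154877859571641
```

It is within 2 mm of the stop and the spring will draw it home. Release, then rise.

Emit:
{"method": "servo_tool", "body": {"deltas": [0,0.008,0,0,0,0,1,0,0,0,0,0,0,-1,0,0,0,0,0,0,-1,0,0,0,0,0,0,-1,0,0,0,0,0,0,-1,0,0,0,0,0,0,-1,0,0,0,0,0,0,-1,0,0,0,0,0,0,-1]}}

```text
t: 6.05
tool_pos: [521.3, 201.1, 140.7]
tcp_rot: [0.638, 3.076, 0.0]
wrist_force: [0.1, 0.1, -0.3]
gripper_width: 0.766
grip_force: 0.0
```

Emit:
{"method": "servo_tool", "body": {"deltas": [0,0,-0.05,0,0,0,-1,0,0,-0.1,0,0,0,-1,0,0,-0.15,0,0,0,-1,0,0,-0.15,0,0,0,-1,0.15,0.1,-0.15,0,0,0,-1,0.15,0.1,0,0,0,0,-1,0.15,0.1,0,0,0,0,-1,0.15,0.1,0,0,0,0,-1]}}

```text
t: 6.85
tool_pos: [442.3, 323.2, 261.9]
tcp_rot: [0.638, 3.075, 0.002]
wrist_force: [-0.5, 0.3, -0.3]
gripper_width: 0.999
grip_force: 0.0
```

Emit:
{"method": "servo_tool", "body": {"deltas": [0.15,0.1,0,0,0,0,-1,0.15,0.1,0,0,0,0,-1,0.15,0.1,0,0,0,0,-1,0,0,0,0,0,0,-1]}}

```text
t: 7.25
tool_pos: [379.7, 418.8, 261.7]
tcp_rot: [-0.623, -3.076, -0.008]
wrist_force: [-1.6, 0.5, -1.0]
gripper_width: 1.0
grip_force: 0.0
```

```bash
python3 - <<'E'
from h import *
p,d=vision.snapshot("top"); cv2.imwrite("pics/top2.png",p[:,:,::-1])
X=cloud("top",d)
for a,b in((100,240),(300,420)):
    reg=np.zeros(d.shape,bool); reg[210:335,a:b]=1
    P=X[reg&(X[...,2]>95)&(X[...,2]<115)]; print(len(P),P.mean(0))
    if len(P) and a==100:
        D=np.array([.3955,.9185]); print("travel",(P.mean(0)[:2]-[500.2,150.5])@D)
E
```

```text
157 [520.97584791 199.90783755 103.37971238]
travel 53.597946640153815
152 [ 529.5204214  -250.1102876   103.09350641]
```

View pics/top2.png

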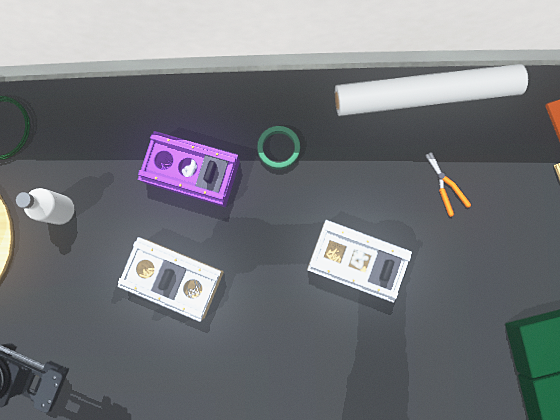

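The round-port shutter now covers the middle port at (168,280), with a measured travel of about 54 mm. The square-port shutter is unmoved at (387,270), and the arm is clear at lower left.

```bash
python3 -c "
from rig import r
print(r.hand_in())"
```

```text
the job is handed in; nothing more can be done
None
```

The round-port caddy's shutter is at its middle stop (measured travel about 54 mm of 55), the square-port shutter was left alone, the arm is clear of everything, and the job is handed in; no verdict came back.

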